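# Clamp a jar in a one-handed ratchet jar holder

### The job

Stand the honey jar upright on the bed of the jar clamp, between its two red jaws on the centre line, and let go of it. Then push the sliding red jaw towards the rear jaw, click by click, until its ratchet alone keeps the jar snugly squeezed (4 N or more) between the jaws once you take your hand away; the jar is glass, so never squeeze it with more than 20 N. Leave the other things on the worktop where they are.

Things in the scene. Friction and masses are not known exactly. Their poses are not given: they have to be found in the camera images.
- honey_jar: Small squat amber honey jar with a white lid, round, 52 mm across and 78 mm tall, about 0.2 kg, standing loose on the worktop. Origin: centre of its underside; z up its axis. Its lid is fixed.
- clamp: White jar clamp fixed to the worktop. Bed 260 mm long (x) by 110 wide (y), top 12 mm above the worktop, 5 mm guide rails on its long edges. Origin: centre of the underside; +x from sliding jaw to rear jaw, z up. Rear jaw: fixed red V, 54 mm high, 46 wide, on y = 0; where it is bolted varies and is not measured: the jar comes to rest in it with its centre between x = +20 and +50 mm.
- clamp_jaw: Red sliding jaw. Origin at worktop level under its upright push plate; axes as the clamp's; starts at x = -88 mm on the clamp. Plate 14 mm thick (x), 50 wide (y), up to 104 mm above the worktop; behind it a foot 27 mm high out to x = -31 and ribs below 48 mm height out to x = -24. Slides along the clamp's +x for 105 mm against 1 N. A sprung pawl on it (black knob) clicks over fixed teeth.
- bed_spot (a point): Middle of the free standing room on the bed, on its upper face (12 mm above the worktop), marked by a grey area; 8 mm from the clamp's middle towards the sliding jaw. The jar may stand up to 10 mm either way from here along the clamp.
- push_face (a point): Middle of the back of the push plate (black thumb pad), 76 mm above the worktop and 7 mm behind the jaw's origin: push here along the clamp's +x. Each tooth (every 3 mm) costs up to about 5 N on top and then clicks. The pawl blocks all return: let go, the jaw springs back up to 3 mm and the squeeze drops by up to 8 N. Too much squeeze cannot be taken back.
- pad_face (a point): Middle of the black rubber pad in front of the jaw that meets the jar: 44 mm wide, 42 high, 28 mm ahead of the jaw's origin, 39 mm above the worktop. It gives way on a spring: 2 N to start, then 2.5 N per mm, for 13 mm. The hand must push 1 to 6 N harder than the squeeze on the jar, for friction and ratchet.
- mug_green: Bystander: dark green mug, 88 mm wide, 98 mm tall, with a handle. Origin: centre of its underside.
- teaspoon: Bystander: small steel teaspoon, 130 mm long, lying on the worktop. Origin: its middle.
- spice_red: Bystander: spice jar with a red lid, 45 mm across, 108 mm tall. Origin: centre of its underside.
Mind the look-alikes: they are no part of the job. What is shaped like the honey_jar but purple is not meant.

How it is judged (in metres and radians):
On the way:
1. the jar stands upright on the bed between the jaws, let go and not yet squeezed (z of honey_jar in the frame of clamp between 0.008 and 0.016 m and angle between honey_jar's own z axis and vertical below 0.12 rad and y of honey_jar in the frame of clamp between -0.012 and 0.012 m and contact force between the fingers and honey_jar below 0.1 N and x of honey_jar in the frame of clamp between -0.04 and 0.055 m and linear speed of honey_jar below 0.02 m/s and contact force between clamp_jaw and honey_jar below 2 N), for 0.2 s.
At the end, for the whole second after the job is handed in: The jar stands upright (within 7 degrees) on the bed, within 12 mm of the clamp's centre line, at rest, squeezed by the sliding jaw with at least 4 N, with jar and jaw released by the robot (z of honey_jar in the frame of clamp between 0.008 and 0.016 m and angle between honey_jar's own z axis and vertical below 0.12 rad and y of honey_jar in the frame of clamp between -0.012 and 0.012 m and contact force between the fingers and honey_jar below 0.1 N and contact force between clamp_jaw and honey_jar above 4 N and contact force between the fingers and clamp_jaw below 0.1 N and linear speed of honey_jar below 0.01 m/s); the robot touches nothing.
It fails at once if the jar is squeezed by the sliding jaw with more than 20 N (contact force between clamp_jaw and honey_jar above 20 N).
It fails at once if a bystander (mug, teaspoon, spice jar) is moved by more than 30 mm (distance of any of mug_green, teaspoon, spice_red from where it was at the start of the episode above 0.03 m).
It also fails if it takes over 62 s, if anything falls off the work surface, if the arm or the gripper's body presses on something with over 40 N, if the wrist force passes 120 N, or if a joint passes its speed limit or range.

### The arm

A 6-joint arm with a two-finger parallel gripper is mounted at the origin on a cart in front of the work surface, level with it; the furniture and walls round the work are solid. World frame = base frame: x ahead of the robot, y to its left, z up, the work surface at z = 0. Lengths are in m, angles in degrees, forces in N, time in s.
With the tool pointing down it reaches from about 0.4 to 0.825 m from the base axis. Payload 7 kg.
Tool frame: the origin (TCP) lies midway between the tips of the shut fingers; the grasp point (between the pads) lies 19 mm behind it; z points along the fingers, y is the line along which they close (so a half turn about z gives the same grasp; the last joint's range is limited). The gripper opens to 88 mm and grips with 3 to 60 N. Pads are 19 mm wide; open, the fingers measure 130 mm over their backs; the gripper's body (78 mm by 193 mm) begins 47 mm behind the grasp point.
Start: joints at [90.648, 20.546, 0.682, 0, -70.136, -16.507], TCP at [0.184, 0.649, 0.227] pointing down, gripper open.
Joint ranges: [-176.03, 176.03], [-82.01, 121.73], [-58.28, 71.71], [-173.87, 95.51], [-174.79, -0.11], [-173.66, 173.66]. Speed limits (degrees/s): [136.94, 136.94, 172.46, 180, 180, 180].

### API

Orientations are given as [roll, pitch, yaw] about the fixed x, y, z axes, in that order (R = Rz(yaw) Ry(pitch) Rx(roll)).
In Python, from plant import ctrl gives the robot as it stands. The module is installed in compiled form; this text tells all that it offers.
- The arm moves only by the tool send_rows, never from a script. Its argument "plan" is a list that holds one entry, the list of rows, each a list of 6 numbers: the shift along the tool's x, y, z in cm, then the turn, a rotation vector about the tool's x, y, z in degrees. A call has 1 to 8 rows; each row is the pose to reach, as a shift and turn from the pose commanded when the call began, along the tool's axes at that moment; what a row does not reach only later rows make up. A row lasts 1/12 s, in which the tool goes at most 41.7 mm and 7.16 degrees, less where a joint would pass 70% of its speed; a pose out of reach is approached as far as the arm can. A call with a gripper value outside its range is refused whole. "fingers" is the opening, from 0 (shut) to 1 (fully open), set as the call begins (left out, the last holds). The fingers move at their own pace and stop on an object; the grip force is fixed at half the most. Time passes only in rows, so rows that repeat a pose let the fingers close. It gives the time, the measured TCP pose, the force, the opening and the grip force at its end, in the units of the state.
- ctrl.get_obs(): the state, without advancing time (a new reading comes with each control period).
- ctrl.snapshot(name): name is "scene" or "side" or "wrist"; returns a dict with "img" (420x560x3 uint8, red, green, blue), "K" (3x3 intrinsics, pixels), "k1" (the pictures are not rectified: a ray, as slopes to the right and down, at radius r is drawn at 1 + k1 r^2 times it, then the intrinsics apply), "pose" (4x4, takes a point from camera to world coordinates). Camera axes: x right, y down, z forward; pixel columns grow to the right and rows downward; lengths in m; the calibration is good to about 2 mm. A picture is of the moment at which its call begins. There is no depth.
- ctrl.close_job(): hands the job in; it is judged then, once.
The state is a dict: "clock": time; "joint_pos": joint angles; "qvel": joint speeds; "tau": joint torques, N m; "tool_pos": TCP position; "orientation": TCP orientation; "force": force on the tool from outside, world axes, zero at the start; "moment": the same for the moment, N m; "opening": finger opening in m; "gripper_force": force on a finger pad.
Only numpy, scipy, OpenCV 4.12 (cv2) and the standard library are available. Lean on these libraries where they do the work, as an engineer would, in place of code of your own. Each camera call takes 0.05 s, during which the arm holds its last target. There are 200 camera calls.

## Working session

There is one attempt and no reset: what is moved stays moved. The work goes in short steps, Python scripts to look and compute and a tool call to move; the robot and the scene stay as the last step left them, time stands still between calls to the robot, and variables do not carry over. Pictures are saved under pics/ and viewed, at most 10 in all, crops included, and the job is handed in when it is done.

Besides the shell and the picture viewer there is one more tool, called after "Emit:" by a JSON object that holds its "op" and its "data". send_rows: Moves the arm, as the interface text tells. Its arguments: {"type":"object","properties":{"plan":{"type":"array","items":{"type":"array","items":{"type":"array","items":{"type":"number"}}}},"fingers":{"type":"number"}},"required":["plan"]}

```bash
mkdir -p pics; cat > h.py <<'E'
import numpy as np, cv2
from plant import ctrl
def snap(n,f=None):
    s=ctrl.snapshot(n)
    if f: cv2.imwrite('pics/'+f,s['img'][:,:,::-1])
    return s
def ray(s,u,v):
    K=s['K'];d=np.array([(u-K[0,2])/K[0,0],(v-K[1,2])/K[1,1]]);p=d.copy()
    for _ in range(20): p=d/(1+s['k1']*(p@p))
    T=np.array(s['pose']);r=T[:3,:3]@np.array([p[0],p[1],1]);return T[:3,3],r/np.linalg.norm(r)
def onz(s,u,v,z):
    o,r=ray(s,u,v);return o+r*(z-o[2])/r[2]
def tri(a,b):
    (o,r),(p,q)=a,b
    t=np.linalg.lstsq(np.c_[r,-q],p-o,rcond=None)[0];A=o+r*t[0];B=p+q*t[1];return (A+B)/2,np.linalg.norm(A-B)
def proj(s,P):
    T=np.linalg.inv(s['pose']);c=T[:3,:3]@np.array(P)+T[:3,3];p=c[:2]/c[2];p=p*(1+s['k1']*(p@p));K=s['K'];return K[0,0]*p[0]+K[0,2],K[1,1]*p[1]+K[1,2]
E
python3 - <<'E'
from h import *
a=[snap(n)for n in('scene','side','wrist')]
for n,s in zip('abc',a): print(np.round(s['pose'],3).tolist(),s['K'][0,0],s['k1']);cv2.imwrite(f'pics/{n}.png',s['img'][:,:,::-1])
print(ctrl.get_obs())
E
```

```text
[[-0.549, -0.611, 0.571, 0.062], [-0.836, 0.41, -0.365, 0.57], [-0.011, -0.677, -0.735, 0.715], [0.0, 0.0, 0.0, 1.0]] 411.8761541381036 -0.0703310191240848
[[-0.932, -0.145, 0.331, 0.273], [-0.362, 0.39, -0.847, 1.042], [-0.006, -0.909, -0.417, 0.485], [0.0, 0.0, 0.0, 1.0]] 515.8070666272329 -0.18337988247758216
[[-0.273, -0.915, -0.298, 0.265], [-0.962, 0.26, 0.083, 0.626], [0.001, 0.31, -0.951, 0.384], [0.0, 0.0, 0.0, 1.0]] 356.3115512130666 -0.05970177511432501
{'clock': 0.15, 'joint_pos': array([ 9.06471761e+01,  2.05833017e+01,  6.45626896e-01, -1.30310454e-02,
       -7.01371822e+01, -1.65062020e+01]), 'qvel': array([-0.00511091, -0.10798001,  0.0644944 ,  0.13387433, -0.1338079 ,
        0.06052593]), 'tau': array([-2.20582398e-03, -5.83274603e+01,  2.93289220e+01,  7.00123966e+00,
        8.74921388e-03, -1.06929299e-04]), 'tool_pos': array([0.18440112, 0.64893297, 0.22582684]), 'orientation': array([ 1.79924747e+02, -9.52326597e-03, -1.58634551e+01]), 'force': array([-0.26872639,  0.23014894, -0.62049054]), 'moment': array([-0.00331636,  0.03425749, -0.04945406]), 'gripper_force': 0.0, 'opening': 0.08764628176248132}
```

View pics/a.png

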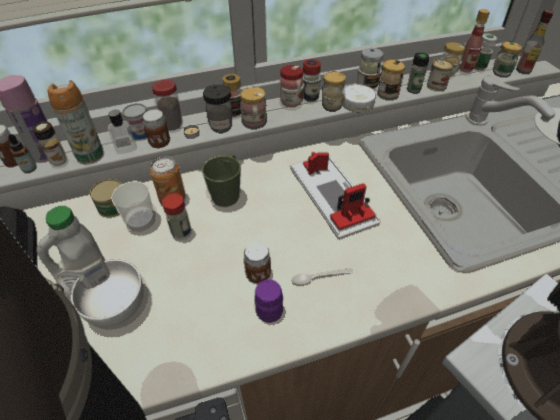

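View pics/b.png

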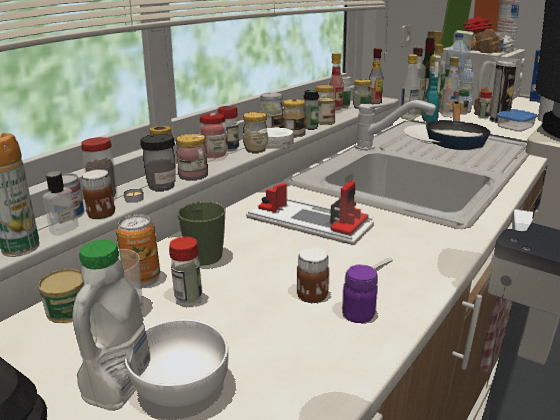

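View pics/c.png

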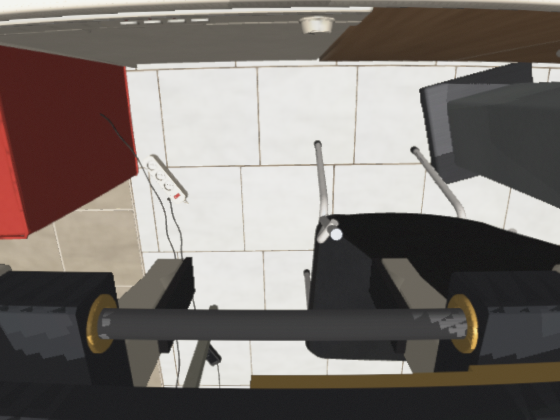

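The scene view shows the honey jar at about (258,262), its purple double at (268,300) and the spoon at (320,277). The clamp runs from (352,208), the sliding jaw, to (316,163), the rear jaw. The side view has the jar at (313,275), with the clamp's sliding jaw at (347,210) and rear jaw at (275,198). The wrist view shows only the floor for now. I'll zoom in on the jar and clamp in both views.

```bash
python3 - <<'E'
import cv2,numpy as np
a=cv2.imread('pics/a.png');b=cv2.imread('pics/b.png')
z=lambda i,x,y,w,h,k:cv2.resize(i[y:y+h,x:x+w],None,fx=k,fy=k,interpolation=cv2.INTER_CUBIC)
A=z(a,285,145,100,93,4);B=z(b,240,170,140,75,2.857)  
C=z(a,230,230,60,100,3);D=z(b,285,240,110,90,3)
o=np.zeros((600,800,3),np.uint8)
for i,x,y in((A,0,0),(B,400,0),(D,400,300),(C,0,372)):
    h=min(i.shape[0],600-y);w=min(i.shape[1],800-x);o[y:y+h,x:x+w]=i[:h,:w]
cv2.imwrite('pics/z.png',o)
E
```

```text
(no output)
```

View pics/z.png

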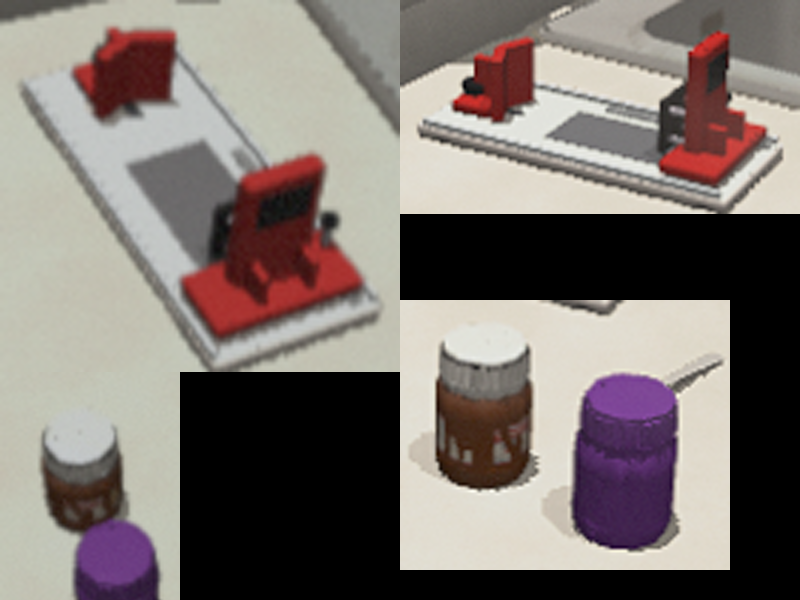

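In the zoom, the lid top centre is at scene (256.7,251.3) and side (313.3,254.7). The bed corners show clearly in both views, with the sliding jaw at the near end and the grey spot in front of it.

```bash
python3 - <<'E'
from h import *
a=snap('scene');b=snap('side')
S=lambda X,Y:(285+X/4,145+Y/4)
B=lambda X,Y:(240+(X-400)/2.857,170+Y/2.857)
pr={'lid':((256.7,251.3),(313.3,254.7)),'farL':(S(22,82),B(418,125)),'nearL':(S(212,362),B(722,202)),'nearR':(S(380,305),B(780,152)),
'greyfarL':(S(128,165),B(548,136)),'greyfarR':(S(205,140),B(575,113)),'plateTopR':(S(325,160),B(690,48))}
for k,(p,q) in pr.items():
    P,e=tri(ray(a,*p),ray(b,*q));print(k,P.round(4),'gap',round(e,4), onz(a,*p,.012).round(4),onz(b,*q,.012).round(4))
# lid masks
for s,(u,v) in((a,(256,252)),(b,(313,255))):
    i=s['img'].astype(int);m=((i.min(2)>165)&(i.max(2)-i.min(2)<14)).astype(np.uint8)
    n,l,st,c=cv2.connectedComponentsWithStats(m);k=l[v,u];print(st[k],c[k])
for s,t in((a,'a'),(b,'b')):
    i=s['img'].astype(int);m=((i[...,0]>110)&(i[...,1]<60)&(i[...,2]<60)).astype(np.uint8)
    n,l,st,c=cv2.connectedComponentsWithStats(m)
    print(t,[(st[k].tolist(),c[k].round(1).tolist()) for k in range(1,n) if st[k][4]>30])
E
```

```text
lid [0.4889 0.3453 0.0762] gap 0.0032 [0.5296 0.3232 0.012 ] [0.5249 0.234  0.012 ]
farL [0.7214 0.1045 0.008 ] gap 0.0031 [0.7155 0.1079 0.012 ] [0.7197 0.1105 0.012 ]
nearL [0.469  0.1515 0.0106] gap 0.0016 [0.4673 0.1527 0.012 ] [0.4692 0.1532 0.012 ]
nearR [0.4517 0.0404 0.0023] gap 0.0 [0.4464 0.0476 0.012 ] [0.4481 0.0605 0.012 ]
greyfarL [0.6169 0.0978 0.0131] gap 0.0022 [0.6164 0.0976 0.012 ] [0.6191 0.0942 0.012 ]
greyfarR [0.6147 0.0393 0.0068] gap 0.0048 [0.6075 0.0444 0.012 ] [0.6139 0.0471 0.012 ]
plateTopR [0.5199 0.0394 0.0717] gap 0.0147 [ 0.5526 -0.0056  0.012 ] [ 0.5654 -0.1178  0.012 ]
[245 238  26  22 362] [256.39502762 249.63535912]
[300 248  27  14 301] [313.05980066 254.06644518]
a [([281, 65, 21, 10, 133], [290.7, 70.2]), ([155, 81, 17, 10, 74], [162.7, 85.2]), ([309, 153, 19, 7, 42], [315.4, 155.6]), ([346, 185, 19, 8, 74], [354.9, 188.4]), ([162, 193, 21, 16, 235], [172.2, 200.5]), ([331, 203, 44, 25, 405], [351.4, 216.9])]
b [([465, 16, 26, 14, 177], [477.1, 22.7]), ([200, 107, 37, 13, 151], [216.7, 113.9]), ([341, 181, 14, 10, 63], [347.7, 185.5]), ([266, 184, 20, 8, 47], [275.4, 187.8]), ([259, 203, 13, 6, 59], [265.8, 205.4]), ([331, 221, 32, 12, 158], [342.9, 226.6]), ([170, 237, 27, 13, 156], [183.7, 242.9])]
```

```bash
cat >> h.py <<'E'
from scipy.spatial.transform import Rotation as Ro
def rel(pos,rpy):
    "shift (cm) and rotvec (deg) in the tool axes from the present pose"
    o=ctrl.get_obs();R=Ro.from_euler('xyz',o['orientation'],degrees=True)
    return (R.inv().apply(np.array(pos)-o['tool_pos'])*100).round(2),(R.inv()*Ro.from_euler('xyz',rpy,degrees=True)).as_rotvec(degrees=True).round(2)
E
python3 - <<'E'
from h import *
a=snap('scene');b=snap('side')
for n,p,q in(('purple',(269.3,288.7),(361,270)),('jug',(62,217),(99,253)),('spice',(174,202),(184,243)),('mug',(222,170),(202,212))):
    print(n,*tri(ray(a,*p),ray(b,*q)))
print('bowl',onz(a,108,295,.05),'spoon',onz(a,303,279,.003),onz(a,352,271,.003))
for P in((.489,.345,.17),(.489,.345,.041)):print(rel(P,(180,0,-10.3)))
E
```

```text
purple [0.40369111 0.37091661 0.07917268] 0.003948339683808514
jug [0.6647109  0.63212013 0.19219221] 0.004884510055780791
spice [0.67448126 0.43191984 0.10481486] 0.005470107146635618
mug [0.71746375 0.29770917 0.09416082] 0.0060542866770345784
bowl [0.57158907 0.62289214 0.05      ] spoon [0.4232993  0.27829013 0.003     ] [0.38265166 0.18279331 0.003     ]
(array([37.61, 20.93,  5.64]), array([ 0.02, -0.  , -5.56]))
(array([37.61, 20.93, 18.54]), array([ 0.02, -0.  , -5.56]))
```

Emit:
{"op": "send_rows", "data": {"plan": [[[37.6,20.9,5.6,0,0,-5.6],[37.6,20.9,5.6,0,0,-5.6],[37.6,20.9,5.6,0,0,-5.6],[37.6,20.9,5.6,0,0,-5.6],[37.6,20.9,5.6,0,0,-5.6],[37.6,20.9,5.6,0,0,-5.6],[37.6,20.9,5.6,0,0,-5.6],[37.6,20.9,5.6,0,0,-5.6]]], "fingers": 1}}

```text
clock: 1.02
tool_pos: [0.4196, 0.4143, 0.1837]
orientation: [-180.0, -0.0, -10.2]
force: [1.0, 1.0, -0.1]
opening: 0.0876
gripper_force: 0.0
```

```bash
python3 - <<'E'
from h import *
print(ctrl.get_obs()['clock'],rel((.489,.345,.17),(180,0,-10.3)))
E
```

```text
1.0167 (array([8.06, 5.59, 1.36]), array([-0.03, -0.01,  0.06]))
```

Emit:
{"op": "send_rows", "data": {"plan": [[[8.0,5.6,1.3,0,0,0],[8.0,5.6,1.3,0,0,0],[8.0,5.6,1.3,0,0,0],[8.0,5.6,1.3,0,0,0],[8.0,5.6,1.3,0,0,0]]]}}

```text
clock: 1.43
tool_pos: [0.4879, 0.3455, 0.1704]
orientation: [180.0, 0.0, -10.4]
force: [0.0, 0.5, -0.3]
opening: 0.0877
gripper_force: 0.0
```

```bash
python3 - <<'E'
from h import *
s=snap('wrist','w1.png');print(s['pose'].round(3).tolist());print(ctrl.get_obs()['tool_pos'],rel((.489,.345,.041),(180,0,-10.3)))
print(proj(s,(.489,.345,.078)))
E
```

```text
[[-0.18, -0.935, -0.305, 0.57], [-0.984, 0.171, 0.056, 0.33], [0.0, 0.31, -0.951, 0.329], [0.0, 0.0, 0.0, 1.0]]
[0.48742122 0.3464008  0.1705819 ] (array([ 0.18,  0.11, 12.96]), array([-0.01, -0.  , -0.02]))
(np.float64(281.87859229781344), np.float64(211.87600374789625))
```

View pics/w1.png

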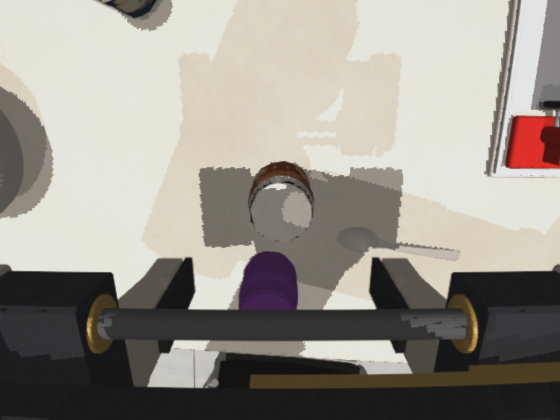

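The wrist view shows the lid centre at (281,211), within 1 px of where I projected it, and the purple jar sits behind it at (270,290). I'm going down to grip.

Emit:
{"op": "send_rows", "data": {"plan": [[[0.2,0.1,3.5,0,0,0],[0.2,0.1,7,0,0,0],[0.2,0.1,10,0,0,0],[0.2,0.1,12,0,0,0],[0.2,0.1,13,0,0,0],[0.2,0.1,13,0,0,0]]]}}

```text
clock: 1.98
tool_pos: [0.4875, 0.3451, 0.0385]
orientation: [179.8, 0.1, -10.2]
force: [-0.4, 0.0, 0.7]
opening: 0.0876
gripper_force: 0.0
```

Emit:
{"op": "send_rows", "data": {"plan": [[[0,0,0,0,0,0],[0,0,0,0,0,0],[0,0,0,0,0,0],[0,0,0,0,0,0],[0,0,0,0,0,0],[0,0,0,0,0,0],[0,0,0,0,0,0],[0,0,0,0,0,0]]], "fingers": 0}}

```text
clock: 2.65
tool_pos: [0.4893, 0.3455, 0.041]
orientation: [-180.0, -0.0, -10.3]
force: [-0.1, 1.0, 2.9]
opening: 0.0481
gripper_force: 30.0
```

Emit:
{"op": "send_rows", "data": {"plan": [[[0,0,-2,0,0,0],[0,0,-5,0,0,0],[0,0,-8,0,0,0],[0,0,-11,0,0,0],[0,0,-13,0,0,0],[0,0,-13,0,0,0]]]}}

```text
clock: 3.15
tool_pos: [0.4908, 0.3467, 0.1755]
orientation: [-179.7, -0.2, -10.2]
force: [0.8, 0.8, -1.2]
opening: 0.0485
gripper_force: 30.0
```

```bash
python3 - <<'E'
from h import *
o=ctrl.get_obs();print(o['gripper_force'],o['opening'],o['force'],rel((.55,.083,.19),(180,0,-10.3)),rel((.575,.080,.19),(180,0,-10.3)))
E
```

```text
29.99972496094415 0.04847559400375361 [ 0.83550533  0.75209763 -1.20457251] (array([10.51, 24.89, -1.56]), array([-0.34, -0.24,  0.07])) (array([13.03, 24.74, -1.55]), array([-0.34, -0.24,  0.07]))
```

Emit:
{"op": "send_rows", "data": {"plan": [[[5,24.7,-2.5,0,0,0],[5,24.7,-2.5,0,0,0],[5,24.7,-2.5,0,0,0],[5,24.7,-2.5,0,0,0],[5,24.7,-2.5,0,0,0],[5,24.7,-2.5,0,0,0],[5,24.7,-2.5,0,0,0],[5,24.7,-2.5,0,0,0]]]}}

```text
clock: 3.82
tool_pos: [0.4937, 0.0908, 0.1952]
orientation: [180.0, 0.0, -10.5]
force: [-1.0, 0.6, -2.4]
opening: 0.0479
gripper_force: 30.0
```

Emit:
{"op": "send_rows", "data": {"plan": [[[0,0,0,0,0,0],[0,0,0,0,0,0],[0,0,0,0,0,0],[0,0,0,0,0,0]]]}}

```text
clock: 4.15
tool_pos: [0.4941, 0.0942, 0.1951]
orientation: [180.0, 0.0, -10.2]
force: [-0.5, 0.3, -1.8]
opening: 0.0482
gripper_force: 30.0
```

```bash
python3 - <<'E'
from h import *
s=snap('wrist','w2.png')
x=np.array([np.cos(np.radians(-10.3)),np.sin(np.radians(-10.3))]);y=np.array([-x[1],x[0]]);c=np.array([.5825,.079])
for cx,cy in((130,55),(130,-55),(-130,55),(-130,-55),(-8,0)):print(cx,cy,proj(s,(*(c+x*cx/1e3+y*cy/1e3),.012)))
print(ctrl.get_obs()['tool_pos'])
E
```

```text
130 55 (np.float64(214.87320761198538), np.float64(-72.69289250209468))
130 -55 (np.float64(347.472877177487), np.float64(-72.31416567421954))
-130 55 (np.float64(226.74338441634626), np.float64(222.67430143238528))
-130 -55 (np.float64(334.4537656575088), np.float64(222.9378753704013))
-8 0 (np.float64(280.8326341911282), np.float64(97.89478796492475))
[0.49413532 0.09413847 0.1951334 ]
```

View pics/w2.png

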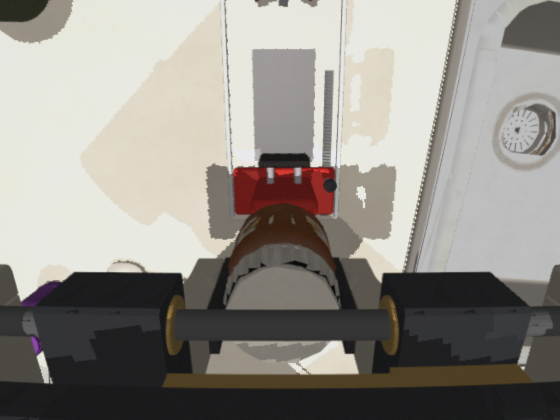

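The wrist view shows the clamp straight ahead. Its long edges run from u=222 and 345 at the top to 230 and 337 near v=215, the bed's near end is at v≈217, and the grey area spans u 252–316. The held jar is upright at (283,300). I'll refine the clamp pose from these edges.

```bash
python3 - <<'E'
from h import *
s=snap('wrist');g=s['img'].astype(int)
for v in(30,60,90,120,140):
    r=g[v];d=[u for u in range(235,335) if r[u].max()<150];run=[u for u in d if 245<u<322];print(v,run[0],run[-1],onz(s,(run[0]+run[-1])/2,v,.012).round(4)) if run else 0
for v in(30,120,200):
    print(v,[(u,g[v,u].tolist()) for u in list(range(218,236,2))+list(range(330,350,2))] if v==120 else '')
for u,v in((222,20),(345,20),(230,215),(337,215),(232,218),(284,218),(254,49),(314,49)):print(u,v,onz(s,u,v,.017).round(4),onz(s,u,v,.012).round(4))
rj=(g[...,0]>110)&(g[...,1]<60)&(g[...,2]<60);n,l,st,c=cv2.connectedComponentsWithStats(rj.astype(np.uint8));print([(st[k].tolist(),c[k]) for k in range(1,n) if st[k][4]>100])
E
```

```text
140 256 311 [0.5364 0.0847 0.012 ]
30 
120 [(218, [222, 214, 197]), (220, [223, 215, 198]), (222, [223, 216, 199]), (224, [213, 204, 187]), (226, [224, 225, 222]), (228, [219, 219, 216]), (230, [172, 170, 161]), (232, [232, 230, 222]), (234, [233, 231, 223]), (330, [127, 126, 124]), (332, [222, 220, 210]), (334, [232, 230, 222]), (336, [225, 223, 214]), (338, [204, 205, 201]), (340, [230, 231, 228]), (342, [211, 203, 189]), (344, [223, 217, 200]), (346, [224, 217, 200]), (348, [223, 216, 199])]
200 
222 20 [0.6477 0.1186 0.017 ] [0.6487 0.1192 0.012 ]
345 20 [0.629  0.0144 0.017 ] [0.6298 0.0135 0.012 ]
230 215 [0.4734 0.1501 0.017 ] [0.4719 0.1512 0.012 ]
337 215 [0.4546 0.0449 0.017 ] [0.4528 0.0444 0.012 ]
232 218 [0.47   0.1489 0.017 ] [0.4684 0.1499 0.012 ]
284 218 [0.4608 0.0976 0.017 ] [0.4591 0.0978 0.012 ]
254 49 [0.6196 0.0961 0.017 ] [0.6202 0.0964 0.012 ]
314 49 [0.6104 0.0444 0.017 ] [0.6109 0.0439 0.012 ]
[([241, 168, 18, 13, 137], array([251.3649635 , 172.99270073])), ([274, 168, 19, 8, 127], array([283.23622047, 171.14173228])), ([302, 168, 32, 47, 732], array([320.56284153, 190.38797814]))]
```

```bash
python3 - <<'E'
from h import *
print(rel((.578,.0768,.195),(180,0,-10.1)),rel((.578,.0768,.0535),(180,0,-10.1)))
E
```

```text
(array([8.56, 0.21, 0.02]), array([ 0.02,  0.02, -0.08])) (array([ 8.56,  0.21, 14.17]), array([ 0.02,  0.02, -0.08]))
```

Emit:
{"op": "send_rows", "data": {"plan": [[[3,0.1,0,0,0,0],[6,0.2,0,0,0,0],[8.5,0.2,0,0,0,0],[8.6,0.2,0,0,0,0],[8.6,0.2,3,0,0,0],[8.6,0.2,6,0,0,0],[8.6,0.2,9,0,0,0],[8.6,0.2,11,0,0,0]]]}}

```text
clock: 4.92
tool_pos: [0.577, 0.0759, 0.0826]
orientation: [179.9, 0.2, -10.3]
force: [0.8, -0.8, -2.7]
opening: 0.048
gripper_force: 30.0
```

Emit:
{"op": "send_rows", "data": {"plan": [[[0,0,1,0,0,0],[0,0,1.8,0,0,0],[0,0,2.3,0,0,0],[0,0,2.6,0,0,0],[0,0,2.8,0,0,0],[0,0,2.9,0,0,0],[0,0,3.0,0,0,0],[0,0,3.0,0,0,0]]]}}

```text
clock: 5.58
tool_pos: [0.5788, 0.076, 0.0561]
orientation: [-180.0, -0.0, -10.3]
force: [0.0, -0.6, -1.6]
opening: 0.0484
gripper_force: 30.0
```

```bash
python3 - <<'E'
from h import *
o=ctrl.get_obs();print(o['tool_pos'],o['force'],rel((.578,.0768,.0535),(180,0,-10.1)))
E
```

```text
[0.57880865 0.07604922 0.05605358] [ 0.00787495 -0.62573455 -1.55812193] (array([-0.09, -0.06,  0.26]), array([-0.03, -0.05, -0.16]))
```

Force is still about −1.6 N, the jar's weight, so it's still hanging. I'll lower it gently.

Emit:
{"op": "send_rows", "data": {"plan": [[[0,0,0.1,0,0,0],[0,0,0.15,0,0,0],[0,0,0.2,0,0,0],[0,0,0.2,0,0,0],[0,0,0.2,0,0,0]]]}}

```text
clock: 6.0
tool_pos: [0.5785, 0.0759, 0.0535]
orientation: [180.0, 0.0, -10.3]
force: [-0.3, -0.8, -1.8]
opening: 0.048
gripper_force: 30.0
```

Emit:
{"op": "send_rows", "data": {"plan": [[[0,0,0.05,0,0,0],[0,0,0.1,0,0,0],[0,0,0.1,0,0,0],[0,0,0.1,0,0,0]]]}}

```text
clock: 6.33
tool_pos: [0.5787, 0.076, 0.0531]
orientation: [-180.0, -0.0, -10.2]
force: [-2.3, 1.1, 4.4]
opening: 0.0485
gripper_force: 30.0
```

The bed is now pushing back with 4.4 N, so the jar is down. I'm letting go and lifting.

Emit:
{"op": "send_rows", "data": {"plan": [[[0,0,0,0,0,0],[0,0,0,0,0,0],[0,0,0,0,0,0],[0,0,0,0,0,0],[0,0,0,0,0,0],[0,0,0,0,0,0],[0,0,0,0,0,0],[0,0,0,0,0,0]]], "fingers": 1}}

```text
clock: 7.0
tool_pos: [0.5785, 0.0759, 0.0525]
orientation: [180.0, 0.0, -10.3]
force: [-0.7, 0.1, 0.2]
opening: 0.0871
gripper_force: 0.0
```

Emit:
{"op": "send_rows", "data": {"plan": [[[0,0,-1.5,0,0,0],[0,0,-4,0,0,0],[0,0,-8,0,0,0],[0,0,-12,0,0,0],[-4,0,-12,0,0,0],[-8,0,-12,0,0,0],[-8,0,-12,0,0,0],[-8,0,-12,0,0,0]]]}}

```text
clock: 7.67
tool_pos: [0.4983, 0.0903, 0.1734]
orientation: [-179.9, -0.1, -10.2]
force: [1.1, -0.4, 0.3]
opening: 0.0877
gripper_force: 0.0
```

```bash
python3 - <<'E'
from h import *
s=snap('wrist');b=snap('side')
o=np.zeros((420,760,3),np.uint8);o[:,:400]=s['img'][:,80:480,::-1];o[:300,400:]=cv2.resize(b['img'][150:270,240:384,::-1],(360,300));cv2.imwrite('pics/w3.png',o)
print(ctrl.get_obs()['tool_pos'],ctrl.get_obs()['force'])
E
```

```text
[0.50032633 0.09048134 0.17306783] [-0.28901328  0.63731224 -0.05083149]
```

View pics/w3.png

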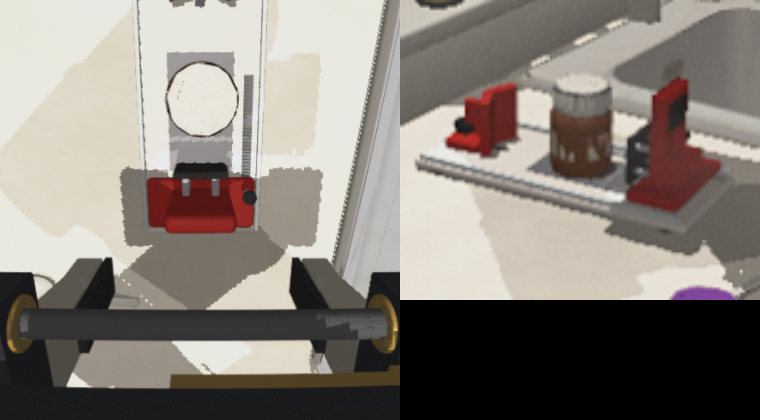

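The jar stands upright at about (202,99) in the crop, centred between the rails and on the grey spot, with both jaws clear. Next I shut the fingers and go down behind the push plate.

Emit:
{"op": "send_rows", "data": {"plan": [[[-3,0,0,0,0,0],[-4.2,0,0,0,0,0],[-4.2,0,3,0,0,0],[-4.2,0,6,0,0,0],[-4.2,0,9,0,0,0],[-4.2,0,10.8,0,0,0],[-4.2,0,10.8,0,0,0],[-4.2,0,10.8,0,0,0]]], "fingers": 0}}

```text
clock: 8.43
tool_pos: [0.4586, 0.0973, 0.0639]
orientation: [179.9, 0.1, -10.3]
force: [0.0, 0.2, 0.9]
opening: 0.04
gripper_force: 0.0
```

```bash
cat >> h.py <<'E'
def cl():
    "tool in the clamp frame (mm) and push force along clamp x"
    o=ctrl.get_obs();x=np.array([np.cos(np.radians(-10.1)),np.sin(np.radians(-10.1))]);y=np.array([-x[1],x[0]])
    d=o['tool_pos'][:2]-[.587,.075];f=o['force'][:2];return (d@x*1e3).round(1),(d@y*1e3).round(1),(o['tool_pos'][2]*1e3).round(1),'push',(-f@x).round(2),'t',o['clock'],o['opening'].round(3)
E
python3 -c "
from h import *;print(cl(),ctrl.get_obs()['orientation'])"
```

```text
Traceback (most recent call last):
  File "h.py", line 26, in cl
    d=o['tool_pos'][:2]-[.587,.075];f=o['force'][:2];return (d@x*1e3).round(1),(d@y*1e3).round(1),(o['tool_pos'][2]*1e3).round(1),'push',(-f@x).round(2),'t',o['clock'],o['opening'].round(3)
                                                                                                                                                                        ^^^^^^^^^^^^^^^^^^
AttributeError: 'float' object has no attribute 'round'
```

Emit:
{"op": "send_rows", "data": {"plan": [[[0,0,0,0,0,0],[0,0,0,0,0,0],[0.3,0,0,0,0,0],[0.6,0,0,0,0,0],[0.9,0,0,0,0,0],[1.2,0,0,0,0,0],[1.5,0,0,0,0,0],[1.8,0,0,0,0,0]]]}}

```text
clock: 9.1
tool_pos: [0.4765, 0.0944, 0.0646]
orientation: [-180.0, -0.0, -10.3]
force: [-0.2, 0.2, -0.4]
opening: 0.0006
gripper_force: 0.0
```

```bash
sed -i "s/o\['opening'\].round(3)/round(o['opening'],3)/" h.py; python3 -c "
from h import *;print(cl(),ctrl.get_obs()['orientation'])"
```

```text
(np.float64(-112.1), np.float64(-0.3), np.float64(64.6), 'push', np.float64(0.25), 't', 9.1, 0.001) [-1.79995113e+02 -4.94209521e-03 -1.02655372e+01]
```

Emit:
{"op": "send_rows", "data": {"plan": [[[0.2,0,0,0,0,0],[0.4,0,0,0,0,0],[0.6,0,0,0,0,0],[0.8,0,0,0,0,0],[1.0,0,0,0,0,0],[1.2,0,0,0,0,0],[1.4,0,0,0,0,0],[1.6,0,0,0,0,0]]]}}

```text
clock: 9.77
tool_pos: [0.4917, 0.0915, 0.0644]
orientation: [180.0, 0.0, -10.3]
force: [-4.9, 1.9, 2.4]
opening: 0.0004
gripper_force: 2.8
```

Emit:
{"op": "send_rows", "data": {"plan": [[[0.2,0,0,0,0,0],[0.4,0,0,0,0,0],[0.6,0,0,0,0,0],[0.8,0,0,0,0,0],[1.0,0,0,0,0,0],[1.2,0,0,0,0,0],[1.3,0,0,0,0,0],[1.4,0,0,0,0,0]]]}}

```text
clock: 10.43
tool_pos: [0.5058, 0.089, 0.0645]
orientation: [180.0, 0.0, -10.3]
force: [-4.8, 2.9, 1.5]
opening: 0.0006
gripper_force: 2.3
```

```bash
python3 -c "
from h import *;print(cl(),ctrl.get_obs()['orientation']);s=snap('wrist','w4.png')"
```

```text
(np.float64(-82.4), np.float64(-0.4), np.float64(64.5), 'push', np.float64(5.25), 't', 10.4333, 0.001) [ 1.79994262e+02  8.91860283e-03 -1.02668624e+01]
```

View pics/w4.png

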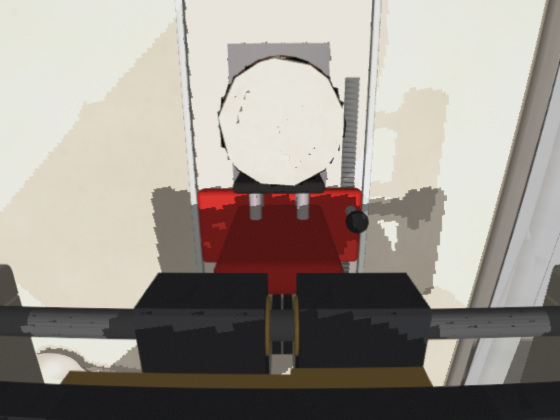

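The fingers push centrally, and the pad at v≈188 is about to touch the jar, which is centred at (282,120). The jar needs at least 28 mm of travel before the rear V, so I'll keep pushing.

Emit:
{"op": "send_rows", "data": {"plan": [[[0.15,0,0,0,0,0],[0.3,0,0,0,0,0],[0.45,0,0,0,0,0],[0.6,0,0,0,0,0],[0.75,0,0,0,0,0],[0.9,0,0,0,0,0],[1.05,0,0,0,0,0],[1.2,0,0,0,0,0]]]}}

```text
clock: 11.15
tool_pos: [0.5174, 0.087, 0.0645]
orientation: [180.0, 0.0, -10.3]
force: [-6.8, 3.0, 3.5]
opening: 0.0005
gripper_force: 3.1
```

Emit:
{"op": "send_rows", "data": {"plan": [[[0.15,0,0,0,0,0],[0.3,0,0,0,0,0],[0.45,0,0,0,0,0],[0.6,0,0,0,0,0],[0.75,0,0,0,0,0],[0.9,0,0,0,0,0],[1.05,0,0,0,0,0],[1.2,0,0,0,0,0]]]}}

```text
clock: 11.82
tool_pos: [0.5292, 0.0849, 0.0645]
orientation: [180.0, 0.0, -10.3]
force: [-6.1, 3.2, 2.7]
opening: 0.0006
gripper_force: 3.2
```

```bash
python3 -c "
from h import *;print(cl());s=snap('wrist');b=snap('side')
o=np.zeros((420,760,3),np.uint8);o[:,:400]=s['img'][:,80:480,::-1];o[:300,400:]=cv2.resize(b['img'][150:270,240:384,::-1],(360,300));cv2.imwrite('pics/w5.png',o)"
```

```text
(np.float64(-58.6), np.float64(-0.4), np.float64(64.5), 'push', np.float64(6.56), 't', 11.8167, 0.001)
```

View pics/w5.png

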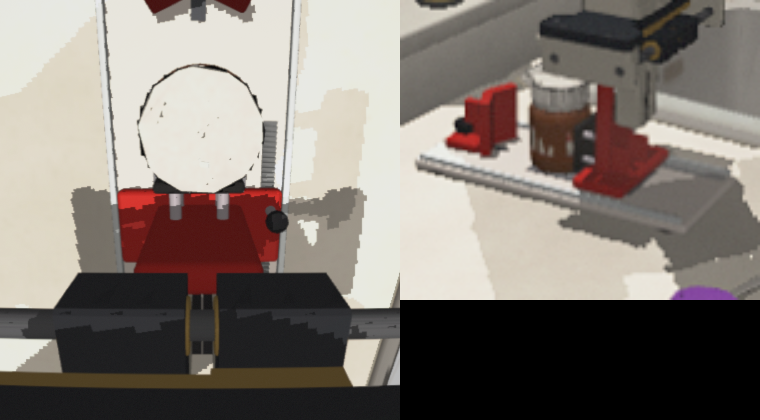

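The jar is upright and centred at (202,128) in the crop, with the pad pushing it at v≈188. The rear V shows only at the top edge, v≈10, so a good 20 mm remain. I'll go on in smaller steps.

Emit:
{"op": "send_rows", "data": {"plan": [[[0.1,0,0,0,0,0],[0.2,0,0,0,0,0],[0.3,0,0,0,0,0],[0.4,0,0,0,0,0],[0.5,0,0,0,0,0],[0.6,0,0,0,0,0],[0.7,0,0,0,0,0],[0.8,0,0,0,0,0]]]}}

```text
clock: 12.58
tool_pos: [0.5371, 0.0835, 0.0645]
orientation: [-180.0, 0.0, -10.3]
force: [-3.0, 0.5, -1.7]
opening: 0.0007
gripper_force: 1.4
```

```bash
cat >> h.py <<'E'
def look():
    s=snap('wrist');i=s['img'].astype(int)
    m=((i.min(2)>200)&(i.max(2)-i.min(2)<25)).astype(np.uint8);m[:, :200]=0;m[:,365:]=0;m[195:]=0
    r=((i[...,0]>90)&(i[...,1]<50)&(i[...,2]<50));r[170:]=0
    k=np.where(r.any(1))[0]
    print(cl(),'Vrows',(k.min(),k.max()) if len(k) else None)
    # pad top edge (black row along u=250..270 under the lid) and lid lower edge on u=282
    col=i[100:230,282].max(1);print('lid low edge v',100+int(np.argmax(col<120)))
E
python3 -c "
from h import *;look()"
```

```text
(np.float64(-50.3), np.float64(-0.4), np.float64(64.5), 'push', np.float64(4.34), 't', 12.6333, 0.0) Vrows (np.int64(0), np.int64(8))
lid low edge v 192
```

Emit:
{"op": "send_rows", "data": {"plan": [[[0.1,0,0,0,0,0],[0.2,0,0,0,0,0],[0.3,0,0,0,0,0],[0.4,0,0,0,0,0],[0.5,0,0,0,0,0]]]}}

```text
clock: 13.05
tool_pos: [0.5419, 0.0826, 0.0645]
orientation: [-180.0, 0.0, -10.3]
force: [-5.8, 3.2, 1.6]
opening: 0.0005
gripper_force: 2.8
```

```bash
python3 -c "
from h import *;look()"
```

```text
(np.float64(-45.5), np.float64(-0.4), np.float64(64.5), 'push', np.float64(4.94), 't', 13.1, 0.001) Vrows (np.int64(0), np.int64(21))
lid low edge v 192
```

Emit:
{"op": "send_rows", "data": {"plan": [[[0.1,0,0,0,0,0],[0.2,0,0,0,0,0],[0.3,0,0,0,0,0],[0.4,0,0,0,0,0],[0.5,0,0,0,0,0]]]}}

```text
clock: 13.52
tool_pos: [0.547, 0.0817, 0.0645]
orientation: [-180.0, 0.0, -10.3]
force: [-5.4, 3.6, 2.1]
opening: 0.0006
gripper_force: 3.1
```

Emit:
{"op": "send_rows", "data": {"plan": [[[0.1,0,0,0,0,0],[0.2,0,0,0,0,0],[0.3,0,0,0,0,0],[0.4,0,0,0,0,0],[0.5,0,0,0,0,0]]]}}

```text
clock: 13.93
tool_pos: [0.552, 0.0808, 0.0645]
orientation: [-180.0, -0.0, -10.3]
force: [-1.7, 2.0, -0.4]
opening: 0.0007
gripper_force: 1.4
```

```bash
python3 -c "
from h import *;look();s=snap('wrist','w6.png')"
```

```text
(np.float64(-35.3), np.float64(-0.4), np.float64(64.5), 'push', np.float64(5.4), 't', 13.9833, 0.0) Vrows (np.int64(0), np.int64(48))
lid low edge v 192
```

View pics/w6.png

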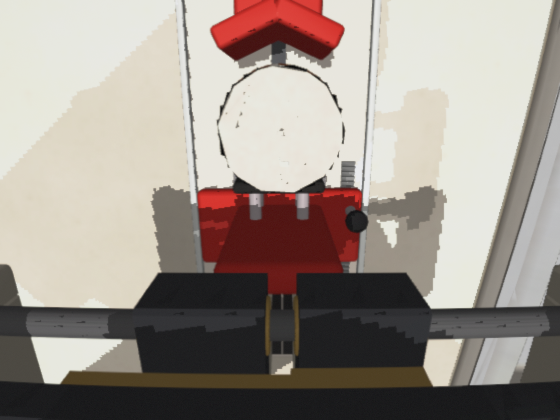

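The view shows the V's arms at v≈30–55 and the jar centred below them at (282,128), so the gap is about 10 mm. I'm switching to fine steps.

Emit:
{"op": "send_rows", "data": {"plan": [[[0.06,0,0,0,0,0],[0.12,0,0,0,0,0],[0.18,0,0,0,0,0],[0.24,0,0,0,0,0],[0.3,0,0,0,0,0],[0.36,0,0,0,0,0],[0.4,0,0,0,0,0]]]}}

```text
clock: 14.62
tool_pos: [0.5558, 0.0801, 0.0646]
orientation: [-180.0, 0.0, -10.3]
force: [-5.1, 5.5, 2.7]
opening: 0.0004
gripper_force: 3.1
```

```bash
python3 -c "
from h import *;look()"
```

```text
(np.float64(-31.6), np.float64(-0.4), np.float64(64.5), 'push', np.float64(5.44), 't', 14.6667, -0.0) Vrows (np.int64(0), np.int64(58))
lid low edge v 192
```

Emit:
{"op": "send_rows", "data": {"plan": [[[0.06,0,0,0,0,0],[0.12,0,0,0,0,0],[0.18,0,0,0,0,0],[0.24,0,0,0,0,0],[0.3,0,0,0,0,0],[0.36,0,0,0,0,0],[0.4,0,0,0,0,0]]]}}

```text
clock: 15.25
tool_pos: [0.5597, 0.0794, 0.0646]
orientation: [-180.0, 0.0, -10.3]
force: [-5.1, 3.8, 1.0]
opening: 0.0002
gripper_force: 2.6
```

```bash
python3 -c "
from h import *;look()"
```

```text
(np.float64(-27.5), np.float64(-0.4), np.float64(64.6), 'push', np.float64(5.63), 't', 15.3, 0.001) Vrows (np.int64(0), np.int64(68))
lid low edge v 192
```

Emit:
{"op": "send_rows", "data": {"plan": [[[0.05,0,0,0,0,0],[0.1,0,0,0,0,0],[0.15,0,0,0,0,0],[0.2,0,0,0,0,0],[0.25,0,0,0,0,0],[0.3,0,0,0,0,0]]]}}

```text
clock: 15.8
tool_pos: [0.5625, 0.0789, 0.0646]
orientation: [-180.0, 0.0, -10.3]
force: [-4.7, 4.1, 2.0]
opening: 0.0006
gripper_force: 2.6
```

```bash
python3 -c "
from h import *;look()"
```

```text
(np.float64(-24.5), np.float64(-0.4), np.float64(64.6), 'push', np.float64(4.27), 't', 15.85, 0.001) Vrows (np.int64(0), np.int64(75))
lid low edge v 192
```

Emit:
{"op": "send_rows", "data": {"plan": [[[0.05,0,0,0,0,0],[0.1,0,0,0,0,0],[0.15,0,0,0,0,0],[0.2,0,0,0,0,0],[0.25,0,0,0,0,0],[0.3,0,0,0,0,0]]]}}

```text
clock: 16.35
tool_pos: [0.5655, 0.0783, 0.0646]
orientation: [-180.0, 0.0, -10.3]
force: [-4.5, 3.0, 1.2]
opening: 0.0003
gripper_force: 2.5
```

```bash
python3 -c "
from h import *;look()"
```

```text
(np.float64(-21.6), np.float64(-0.5), np.float64(64.6), 'push', np.float64(4.67), 't', 16.4, 0.0) Vrows (np.int64(0), np.int64(82))
lid low edge v 192
```

Emit:
{"op": "send_rows", "data": {"plan": [[[0.05,0,0,0,0,0],[0.1,0,0,0,0,0],[0.15,0,0,0,0,0],[0.2,0,0,0,0,0]]]}}

```text
clock: 16.73
tool_pos: [0.5673, 0.078, 0.0646]
orientation: [180.0, 0.0, -10.3]
force: [-8.3, 4.8, 4.2]
opening: 0.0006
gripper_force: 4.3
```

Emit:
{"op": "send_rows", "data": {"plan": [[[0.05,0,0,0,0,0],[0.1,0,0,0,0,0],[0.15,0,0,0,0,0],[0.2,0,0,0,0,0]]]}}

```text
clock: 17.07
tool_pos: [0.5687, 0.0778, 0.0646]
orientation: [180.0, 0.1, -10.3]
force: [-8.7, 6.1, 4.4]
opening: 0.0005
gripper_force: 5.1
```

```bash
python3 -c "
from h import *;look()"
```

```text
(np.float64(-18.4), np.float64(-0.5), np.float64(64.6), 'push', np.float64(9.79), 't', 17.1167, 0.0) Vrows (np.int64(0), np.int64(90))
lid low edge v 197
```

Emit:
{"op": "send_rows", "data": {"plan": [[[0.05,0,0,0,0,0],[0.1,0,0,0,0,0],[0.1,0,0,0,0,0]]]}}

```text
clock: 17.37
tool_pos: [0.5697, 0.0775, 0.0646]
orientation: [180.0, 0.1, -10.3]
force: [-7.8, 5.3, 4.9]
opening: 0.0006
gripper_force: 4.9
```

```bash
python3 -c "
from h import *;look()"
```

```text
(np.float64(-17.4), np.float64(-0.5), np.float64(64.5), 'push', np.float64(9.73), 't', 17.4167, 0.0) Vrows (np.int64(0), np.int64(92))
lid low edge v 200
```

Emit:
{"op": "send_rows", "data": {"plan": [[[0.05,0,0,0,0,0],[0.1,0,0,0,0,0],[0.1,0,0,0,0,0]]]}}

```text
clock: 17.67
tool_pos: [0.5701, 0.0775, 0.0646]
orientation: [180.0, 0.1, -10.3]
force: [-11.6, 7.5, 7.8]
opening: 0.0005
gripper_force: 6.5
```

```bash
python3 -c "
from h import *;look()"
```

```text
(np.float64(-17.1), np.float64(-0.6), np.float64(64.5), 'push', np.float64(13.87), 't', 17.7167, 0.0) Vrows (np.int64(0), np.int64(93))
lid low edge v 201
```

Emit:
{"op": "send_rows", "data": {"plan": [[[0.04,0,0,0,0,0],[0.04,0,0,0,0,0]]]}}

```text
clock: 17.88
tool_pos: [0.5703, 0.0774, 0.0646]
orientation: [180.0, 0.2, -10.3]
force: [-13.0, 7.8, 7.9]
opening: 0.0003
gripper_force: 6.9
```

Emit:
{"op": "send_rows", "data": {"plan": [[[0.04,0,0,0,0,0],[0.04,0,0,0,0,0]]]}}

```text
clock: 18.05
tool_pos: [0.5706, 0.0774, 0.0646]
orientation: [180.0, 0.2, -10.3]
force: [-13.3, 7.6, 9.1]
opening: 0.0002
gripper_force: 7.3
```

```bash
python3 -c "
from h import *;look()"
```

```text
(np.float64(-16.6), np.float64(-0.5), np.float64(64.6), 'push', np.float64(13.85), 't', 18.1, 0.001) Vrows (np.int64(0), np.int64(94))
lid low edge v 202
```

Emit:
{"op": "send_rows", "data": {"plan": [[[0.04,0,0,0,0,0],[0.04,0,0,0,0,0]]]}}

```text
clock: 18.27
tool_pos: [0.5708, 0.0773, 0.0646]
orientation: [180.0, 0.2, -10.3]
force: [-13.2, 9.3, 9.0]
opening: 0.0002
gripper_force: 7.7
```

Emit:
{"op": "send_rows", "data": {"plan": [[[0.04,0,0,0,0,0],[0.04,0,0,0,0,0]]]}}

```text
clock: 18.43
tool_pos: [0.5712, 0.0773, 0.0646]
orientation: [180.0, 0.2, -10.3]
force: [-14.6, 7.7, 9.0]
opening: 0.0003
gripper_force: 7.8
```

```bash
python3 -c "
from h import *;look()"
```

```text
(np.float64(-16.0), np.float64(-0.5), np.float64(64.6), 'push', np.float64(15.7), 't', 18.4833, 0.0) Vrows (np.int64(0), np.int64(95))
lid low edge v 203
```

The clamp has clicked once under load and the pad is compressed about 4 mm. I'm backing off slowly to see where the ratchet holds the jaw.

Emit:
{"op": "send_rows", "data": {"plan": [[[-0.05,0,0,0,0,0],[-0.1,0,0,0,0,0]]]}}

```text
clock: 18.65
tool_pos: [0.5708, 0.0774, 0.0646]
orientation: [180.0, 0.1, -10.3]
force: [-9.4, 6.4, 5.1]
opening: 0.0003
gripper_force: 5.6
```

Emit:
{"op": "send_rows", "data": {"plan": [[[-0.05,0,0,0,0,0],[-0.1,0,0,0,0,0]]]}}

```text
clock: 18.82
tool_pos: [0.5702, 0.0775, 0.0646]
orientation: [180.0, 0.1, -10.3]
force: [-8.9, 6.1, 5.0]
opening: 0.0003
gripper_force: 4.8
```

Emit:
{"op": "send_rows", "data": {"plan": [[[-0.05,0,0,0,0,0],[-0.1,0,0,0,0,0]]]}}

```text
clock: 18.98
tool_pos: [0.5695, 0.0776, 0.0646]
orientation: [180.0, 0.1, -10.3]
force: [-7.1, 5.7, 2.9]
opening: 0.0002
gripper_force: 3.9
```

Emit:
{"op": "send_rows", "data": {"plan": [[[-0.05,0,0,0,0,0],[-0.1,0,0,0,0,0]]]}}

```text
clock: 19.15
tool_pos: [0.5692, 0.0777, 0.0646]
orientation: [-180.0, 0.0, -10.3]
force: [-2.7, 2.3, -0.4]
opening: 0.0003
gripper_force: 1.7
```

```bash
python3 -c "
from h import *;look()"
```

```text
(np.float64(-18.0), np.float64(-0.5), np.float64(64.5), 'push', np.float64(5.75), 't', 19.2, 0.0) Vrows (np.int64(0), np.int64(91))
lid low edge v 198
```

The hand's force fell away at about −17.9 mm while the spring was still loaded. The pad is compressed about 2.4 mm, so roughly 8 N is held by the ratchet. Now I withdraw fully.

Emit:
{"op": "send_rows", "data": {"plan": [[[-0.3,0,0,0,0,0],[-1,0,0,0,0,0],[-2.5,0,0,0,0,0],[-3.5,0,0,0,0,0],[-3.5,0,-4,0,0,0],[-3.5,0,-8,0,0,0],[-3.5,0,-10,0,0,0],[-3.5,0,-10,0,0,0]]]}}

```text
clock: 19.87
tool_pos: [0.5376, 0.0848, 0.1704]
orientation: [-179.7, -0.5, -10.2]
force: [0.9, -0.1, -0.0]
opening: 0.0005
gripper_force: 0.0
```

Emit:
{"op": "send_rows", "data": {"plan": [[[0,0,0,0,0,0],[0,0,0,0,0,0],[0,0,0,0,0,0],[0,0,0,0,0,0]]]}}

```text
clock: 20.2
tool_pos: [0.5342, 0.0835, 0.1634]
orientation: [179.9, 0.1, -10.3]
force: [-0.7, 0.6, -0.0]
opening: 0.0004
gripper_force: 0.0
```

```bash
python3 -c "
from h import *;print(cl());s=snap('wrist');b=snap('side')
o=np.zeros((420,760,3),np.uint8);o[:,:400]=s['img'][:,80:480,::-1];o[:300,400:]=cv2.resize(b['img'][150:270,240:384,::-1],(360,300));cv2.imwrite('pics/w7.png',o)"
```

```text
(np.float64(-53.5), np.float64(-0.9), np.float64(163.4), 'push', np.float64(0.78), 't', 20.2, 0.0)
```

View pics/w7.png

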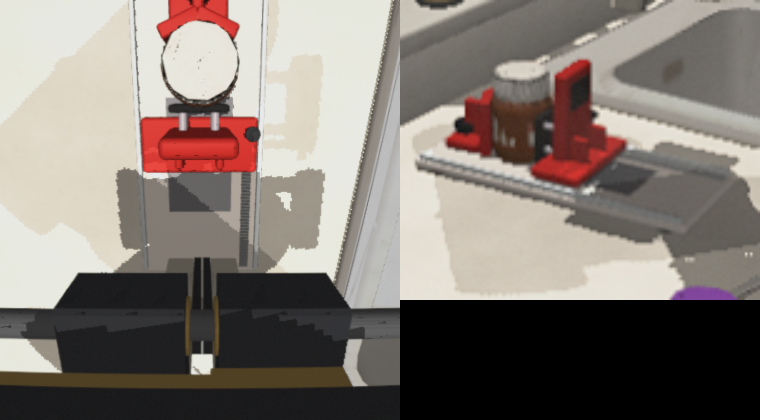

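```bash
python3 - <<'E'
from h import *
b=snap('side')
x=np.array([np.cos(np.radians(-10.1)),np.sin(np.radians(-10.1))]);c=np.array([.587,.075])+x*.048
m0=b['img'].astype(int);u,v=map(int,proj(b,(*c,.09)));print(u,v)
# lid top mask
m=((m0.min(2)>165)).astype(np.uint8);n,l,st,ce=cv2.connectedComponentsWithStats(m[v-12:v+14,u-20:u+20].copy())
k=l[12,20];print(st[k],k)
ct,_=cv2.findContours((l==k).astype(np.uint8),0,1);print('fit',cv2.fitEllipse(max(ct,key=len)))
t=np.linspace(0,6.28,60);P=np.array([proj(b,(c[0]+.024*np.cos(a),c[1]+.024*np.sin(a),.09)) for a in t],np.float32)-[u-20,v-12];print('expected',cv2.fitEllipse(P.astype(np.float32)))
# jar side edges: rows from lid top to body
for r in range(v+2,v+34,3):
    row=m0[r,u-22:u+24];print(r,' '.join('%d,%d'%(p[0],p[2]) for p in row[::2]))
print(u-22,proj(b,(*c,.012)))
E
```

```text
289 178
[ 10   5  30  11 164] 1
fit ((24.62250328063965, 10.80189323425293), (7.432865142822266, 29.80103302001953), 81.36439514160156)
expected ((20.673606872558594, 12.748046875), (7.919566631317139, 22.28143310546875), 89.98554229736328)
180 106,97 104,94 102,93 101,93 99,91 92,82 128,118 205,187 212,193 217,198 221,204 221,205 217,200 209,191 182,168 88,80 117,109 180,157 166,38 175,43 145,41 100,31 83,29
183 104,95 101,93 98,89 97,90 117,106 122,112 130,119 142,130 138,128 102,93 117,108 105,97 100,92 108,98 115,105 111,103 115,106 151,138 102,31 103,32 86,28 53,35 36,36
186 101,92 120,108 133,122 145,93 179,37 123,71 120,111 132,120 137,125 112,103 123,114 113,103 132,121 120,110 116,106 111,103 105,96 134,117 105,37 105,36 81,30 38,37 31,31
189 172,60 158,78 147,97 182,43 173,42 79,43 102,73 96,88 107,98 123,114 111,102 127,116 114,104 109,100 103,93 86,71 63,31 144,97 103,33 104,37 84,34 38,36 42,37
192 106,35 100,33 87,29 102,34 96,37 73,33 94,45 94,43 94,47 102,50 102,54 89,45 97,49 81,42 78,39 85,40 64,33 80,42 105,37 104,36 85,35 39,38 58,40
195 102,31 104,32 96,30 108,32
[... 234 characters left out ...]
4,32 105,40 89,38 92,40 89,38
201 26,29 75,31 104,34 102,28 98,29 78,58 74,39 80,48 73,33 72,33 73,33 70,28 94,48 67,33 39,38 58,56 98,95 108,69 104,37 103,39 90,39 90,36 88,37
204 168,42 183,45 144,38 103,30 99,29 82,61 82,49 116,98 69,28 75,32 73,30 71,30 95,68 105,93 38,34 39,34 38,37 88,38 106,42 102,37 88,37 108,39 126,43
207 164,37 176,38 142,36 103,30 100,29 64,29 65,26 106,79 82,53 117,98 71,29 72,30 86,60 94,83 39,33 32,26 31,31 85,35 102,34 102,38 93,35 107,39 101,36
210 86,46 88,22 84,31 102,23 101,28 93,83 56,22 63,29 73,34 68,21 71,24 75,32 75,33 63,29 37,32 59,56 129,129 102,50 102,34 102,34 89,30 107,37 100,38
267 (np.float64(289.6628026147712), np.float64(211.62075733566758))
```

```bash
python3 - <<'E'
from h import *
b=snap('side');g=cv2.resize(b['img'][160:220,265:310],None,fx=4,fy=4,interpolation=cv2.INTER_CUBIC).astype(int)
# lid top: bright grey; per-column top & bottom of bright zone
for u in range(277,300,2):
    col=b['img'][166:190,u].min(1).astype(int);k=np.where(col>150)[0];print(u,(166+k).tolist(),end=' | ')
print()
for r in range(184,216,2):
    row=b['img'][r].astype(int);d=row[270:290,0]-row[270:290,1]; e=270+int(np.argmax(np.abs(np.diff(row[270:284].sum(1)))));print(r,e,row[274:282].sum(1).tolist())
a=snap('scene');x=np.array([np.cos(np.radians(-10.1)),np.sin(np.radians(-10.1))]);c=np.array([.587,.075])+x*.048
u,v=map(int,proj(a,(*c,.09)));m=(a['img'].min(2)[v-16:v+17,u-16:u+17]>165).astype(np.uint8);n,l,st,ce=cv2.connectedComponentsWithStats(m);k=l[16,16];ct,_=cv2.findContours((l==k).astype(np.uint8),0,1);print(u,v,st[k],cv2.fitEllipse(max(ct,key=len)))
P=np.array([proj(a,(c[0]+.024*np.cos(t),c[1]+.024*np.sin(t),.09)) for t in np.linspace(0,6.28,60)])-[u-16,v-16];print(cv2.fitEllipse(P.astype(np.float32)))
E
```

```text
277 [] | 279 [176, 177, 178, 179] | 281 [176, 177, 178, 179, 180] | 283 [175, 176, 177, 178, 179, 180] | 285 [175, 176, 177, 178, 179, 180, 181] | 287 [175, 176, 177, 178, 179, 180, 181] | 289 [175, 176, 177, 178, 179, 180, 181] | 291 [175, 176, 177, 178, 179, 180, 181] | 293 [175, 176, 177, 178, 179, 180] | 295 [173, 174, 175, 176, 177, 178, 179, 180] | 297 [172, 173, 174, 176, 177, 178, 179] | 299 [172, 173, 175, 176, 177] | 
184 271 [348, 386, 362, 351, 370, 370, 375, 399]
186 277 [295, 266, 260, 279, 335, 342, 372, 378]
188 272 [264, 272, 254, 194, 236, 302, 329, 311]
190 275 [285, 258, 169, 178, 195, 200, 215, 241]
192 275 [166, 168, 130, 151, 170, 199, 198, 197]
194 275 [173, 167, 123, 121, 130, 159, 166, 170]
196 277 [174, 172, 161, 179, 135, 142, 146, 143]
198 278 [180, 161, 146, 208, 265, 120, 133, 141]
200 278 [173, 163, 144, 215, 290, 164, 138, 144]
202 278 [175, 161, 126, 198, 290, 163, 177, 226]
204 281 [166, 158, 131, 209, 295, 186, 232, 322]
206 280 [167, 149, 130, 154, 224, 176, 219, 326]
208 280 [166, 148, 123, 126, 128, 138, 139, 202]
210 277 [149, 153, 200, 268, 128, 110, 130, 130]
212 271 [227, 229, 250, 281, 217, 132, 105, 118]
214 280 [646, 652, 649, 649, 651, 642, 533, 195]
324 153 [  0   7  33  16 310] ((17.564678192138672, 14.151424407958984), (14.105737686157227, 34.944766998291016), 94.32005310058594)
((16.904720306396484, 16.170541763305664), (12.996646881103516, 20.414531707763672), 94.3768310546875)
```

The lid ellipse in the side view is level: its mid-rows are 177.5, 178 and 177.5 from left to right. So the jar is upright, held, and untouched by the robot.

```bash
python3 -c "
from h import *;print(ctrl.close_job())"
```

```text
the job is handed in; nothing more can be done
None
```

The honey jar stands upright on the bed, held between the jaws by the ratchet at an estimated 8 N, and the job is handed in at about 20 s on the robot's clock; the verdict wasn't reported. I viewed 11 pictures, one over the limit of 10.

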